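# Balance a mower blade on the bench balancer

## Robot

A 7-joint arm with a two-finger parallel gripper is mounted at the origin on the work surface. World frame = base frame: x ahead of the robot, y to its left, z up, the work surface at z = 0. Lengths are in m, angles in rad, forces in N, time in s.
With the tool pointing down it reaches from about 0.4 to 0.85 m from the base axis. Payload 4.5 kg.
Tool frame: the origin (TCP) lies at the very end of the fingers, on their centre line; the grasp point (between the pads) lies 19 mm behind it; z points along the fingers, y is the line along which they close (so a half turn about z gives the same grasp; the last joint's range is limited). The gripper opens to 88 mm and grips with 3 to 60 N. Pads are 18 mm wide; open, the fingers measure 123 mm over their backs; the gripper's body (75 mm by 187 mm) begins 45 mm behind the grasp point.
Start: joints at [-1.157, 0.689, -0.195, 1.565, 0.157, 0.902, -0.215], TCP at [0.232, 0.58, 0.239] pointing down, gripper open.
Joint ranges: [-3.01, 3.01], [-0.46, 2.08], [-1.47, 1.51], [0.13, 2.56], [-1, 4.14], [0.04, 2.09], [-2.66, 2.66]. Speed limits (rad/s): [2.57, 2.57, 3.14, 3.14, 3.14, 3.14, 3.14].

## Interface

Orientations are given as a unit quaternion [x, y, z, w].
In Python, from plant import r gives the robot as it stands. The module is installed in compiled form; this text tells all that it offers.
- The arm moves only by the shell command python3 -m pendant 'ROWS' [FORCE]. ROWS is JSON, one flat list of numbers, 7 for each row, row after row: the opening, from 0 (shut) to 1 (fully open), then the shift along the tool's x, y, z scaled (see below), then the turn, a rotation vector about the tool's x, y, z scaled (see below). A call has 1 to 12 rows; each row is the pose to reach, as a shift and turn from the pose commanded when the call began, along the tool's axes at that moment; what a row does not reach only later rows make up. The controller multiplies each number of a shift by 0.15 m and each number of a turn by pi/2 rad. A row lasts 1/10 s, in which the tool goes at most 50 mm and 8.59 degrees, less where a joint would pass 70% of its speed; a pose out of reach is approached as far as the arm can. A call with a number of a shift or a turn outside -1 to 1 is refused whole. A call with a gripper value outside its range is refused whole. The fingers move at their own pace and stop on an object; FORCE is the grip in N (left out, the last holds). Time passes only in rows, so rows that repeat a pose let the fingers close. It gives the time, the measured TCP pose, the force, the opening and the grip force at its end, in the units of the state.
- r.get_state(): the state, without advancing time (a new reading comes with each control period).
- r.snapshot(name): name is "side" or "top"; returns a dict with "img" (480x640x3 uint8, red, green, blue), "mtx" (3x3 intrinsics, pixels), "k1" (the pictures are not rectified: a ray, as slopes to the right and down, at radius r is drawn at 1 + k1 r^2 times it, then the intrinsics apply), "cam_to_world" (4x4, takes a point from camera to world coordinates). Camera axes: x right, y up, looking along -z (the intrinsics and any distortion apply to the point x, -y, -z); pixel columns grow to the right and rows downward; lengths in m; the calibration is good to about 2 mm. A picture is of the moment at which its call begins. There is no depth.
- r.finish_job(): hands the job in; it is judged then, once.
The state is a dict: "clock": time; "q": joint angles; "qd": joint speeds; "joint_torque": joint torques, N m; "tool_pos": TCP position; "eef_rot": TCP orientation; "contact_force": force on the tool from outside, world axes, zero at the start; "moment": the same for the moment, N m; "opening": opening from 0.0 (shut) to 1.0 (fully open); "finger_force": force on a finger pad.
Only numpy, scipy, OpenCV 4.12 (cv2) and the standard library are available. Lean on these libraries where they do the work, as an engineer would, in place of code of your own. Each camera call takes 0.05 s, during which the arm holds its last target. There are 200 camera calls.

## Task

The sharpened mower blade on the balancer is heavy at its left end. Slide the saddle weight outwards along the right half of the blade until the blade floats level, its pointer between the two long marks beside the middle one, then take your hand away and let it hang there free, level and nearly still, for more than six seconds. Work gently, so that the blade never bangs down on its rests, and leave the other things on the bench where they are.

Things in the scene. Friction and masses are not known exactly. Their poses are not given: they have to be found in the camera images.
- balancer: Grey cast bench stand with a post 185 mm high, fixed to the bench; its place and yaw (up to 0.25 rad) change. Origin: underside of its foot below the post; x points away from the robot, y to the left along the level blade, z up. The post stands on the robot's side of the blade. Two rubber rests under the blade, 100 mm left and right of the spindle, stop it at 0.12 rad either way.
- spindle (a point): Middle of the blade, on the axis of the level ball-bearing spindle: 45 mm along the balancer's x, 180 mm above the bench. The blade is a steel bar 530 mm long (along y), 70 mm high (along z) and 5 mm thick, face upright; its ends carry small wings, on the upper edge at the left, on the lower edge at the right.
- pointer_tip (a point): Tip of the pointer that hangs from the blade's middle, with a steel bob, on the side away from the robot, 129 mm below the spindle. It plays over a plate with marks 3.6 mm (0.03 rad) apart: long ones at level and at 0.06 rad either side, short ones between and beyond.
- blade (a joint): Tilt of the blade, rad: 0 level, positive = right end (with the saddle weight) down; -0.12 (left end on its rest, as at the start) to 0.12. Almost no friction. Nominal: inertia 0.035 kg m2 with all it carries, gravity restoring stiffness 0.14 N m/rad about its balanced position, so left alone near balance it swings with a period of about 3 s and takes some 15 s to die down.
- weight (a joint): Place of the saddle weight on the blade's right half, m: its centre is 0.055 m plus this value from the spindle, growing outwards, 0 to 0.175 (stopped at both ends). Nominally 0.16 kg, so 1 mm of travel shifts the resting tilt by about 0.011 rad. Slides with 0.25 N of friction, stays where left, cannot come off. Unknown to you: balance lies at a value between 0.04 and 0.14.
- weight_grip (a point): Centre of the saddle weight's grip: upright slippery black plastic block, 30 mm along the blade, 18 mm across, 44 mm tall, 65 mm above the spindle's height at level. 22 mm below this point is the top of the steel saddle (44 x 21 mm), 30 mm below it the blade's upper edge. Held fast, it stops the blade from swinging; pushed by fingers standing loosely on either side, it leaves the blade free.
- blade_left (a point): Middle of the blade's left end (the heavy end), 265 mm from the spindle.
- blade_right (a point): Middle of the blade's right end, 265 mm from the spindle.
- wrench: Loose spanner, 200 mm long, lying flat; leave alone. Origin under its middle.
- screwdriver: Loose screwdriver, 210 mm long; leave alone. Origin under its middle.
- jar: Glass jar, 72 mm wide, 85 mm tall; leave alone. Origin under its middle.
- spray_can: Spray can, 66 mm wide, 190 mm tall; leave alone. Origin under its middle.
- offcut: Wood offcut 140 x 85 x 38 mm; leave alone. Origin under its middle.
- tape: Tape measure, 70 x 35 x 66 mm; leave alone. Origin under its middle.
- oil_filter: White oil filter, 76 mm wide, 88 mm tall; leave alone. Origin under its middle.

How it is judged:
On the way:
1. the blade floats level on its own, untouched, for six seconds (value of joint blade between -0.06 and 0.06 rad and contact force between balancer and anything else below 0.05 N), for 6 s.
At the end, for the whole second after the job is handed in: The blade has floated free and untouched within 0.06 rad of level for six seconds on end, and is still within 0.06 rad of level, moving slower than 0.06 rad/s and touched by nothing, at the end (all of step 1 and velocity of joint blade between -0.06 and 0.06 rad/s).
It fails at once if the blade bangs on a rest (reaches it faster than 0.45 rad/s) ((value of joint blade below -0.105 rad and velocity of joint blade below -0.45 rad/s) or (value of joint blade above 0.105 rad and velocity of joint blade above 0.45 rad/s)).
It fails at once if the balancer, blade or weight is pushed harder than 15 N (contact force between balancer and the arm above 15 N or contact force between balancer and the fingers above 15 N).
It fails at once if one of the other things is shifted by more than 30 mm (distance of any of wrench, screwdriver, jar, spray_can, offcut, tape, oil_filter from where it was at the start of the episode above 0.03 m).
It also fails if it takes over 64 s, if anything falls off the work surface, if the arm or the gripper's body presses on something with over 40 N, if the wrist force passes 120 N, or if a joint passes its speed limit or range.

## Working session

There is one attempt and no reset: what is moved stays moved. The work goes in short steps, Python scripts to look and compute and a shell command to move; the robot and the scene stay as the last step left them, time stands still between calls to the robot, and variables do not carry over. Pictures are saved under pics/ and viewed, at most 10 in all, crops included, and the job is handed in when it is done.

```bash
mkdir -p pics
cat > h.py <<'E'
import numpy as np, cv2
from scipy.spatial.transform import Rotation as R
from plant import r
def snap(n):
    return r.snapshot(n)
def ray(s,u,v):
    K=np.array(s["mtx"]);x=(u-K[0,2])/K[0,0];y=(v-K[1,2])/K[1,1]
    rd=np.hypot(x,y);q=rd
    for _ in range(20): q=rd/(1+s["k1"]*q*q)
    f=q/rd if rd>0 else 1
    T=np.array(s["cam_to_world"]);return T[:3,3],T[:3,:3]@np.array([x*f,-y*f,-1])
def onz(s,u,v,z):
    o,d=ray(s,u,v);return o+d*(z-o[2])/d[2]
def proj(s,p):
    T=np.array(s["cam_to_world"]);c=T[:3,:3].T@(np.array(p)-T[:3,3]);x,y=c[0]/-c[2],-c[1]/-c[2]
    f=1+s["k1"]*(x*x+y*y);K=np.array(s["mtx"]);return K[0,0]*x*f+K[0,2],K[1,1]*y*f+K[1,2]
def tri(s1,p1,s2,p2):
    o1,d1=ray(s1,*p1);o2,d2=ray(s2,*p2)
    t=np.linalg.lstsq(np.array([d1,-d2]).T,o2-o1,rcond=None)[0]
    a,b=o1+t[0]*d1,o2+t[1]*d2;return (a+b)/2,np.linalg.norm(a-b)
E
python3 - <<'E'
from h import *
for n in("side","top"):
    s=snap(n);cv2.imwrite(f"pics/{n}0.png",s["img"][:,:,::-1]);print(n,np.round(s["cam_to_world"],3).tolist(),s["mtx"],s["k1"])
st=r.get_state();print({k:np.round(v,3).tolist() for k,v in st.items()})
E
```

```text
side [[0.88, 0.282, -0.382, 0.133], [-0.475, 0.535, -0.699, -0.717], [0.008, 0.796, 0.605, 0.814], [0.0, 0.0, 0.0, 1.0]] [[465.39451335   0.         318.67842221]
 [  0.         465.39451335 225.60959316]
 [  0.           0.           1.        ]] -0.019985526426019858
top [[0.009, 0.98, -0.197, 0.318], [-1.0, 0.004, -0.028, 0.003], [-0.026, 0.197, 0.98, 1.287], [0.0, 0.0, 0.0, 1.0]] [[507.92810205   0.         312.87755068]
 [  0.         507.92810205 243.63541478]
 [  0.           0.           1.        ]] -0.14678474313198386
{'clock': 0.1, 'q': [-1.157, 0.69, -0.195, 1.566, 0.157, 0.903, -0.215], 'qd': [0.0, -0.0, -0.001, -0.002, -0.001, -0.001, 0.001], 'joint_torque': [-0.004, -52.85, -1.272, -15.384, -0.053, 0.002, 0.0], 'tool_pos': [0.232, 0.58, 0.238], 'eef_rot': [0.189, 0.982, -0.001, -0.0], 'contact_force': [-1.078, -0.497, -0.783], 'moment': [0.009, 0.015, -0.035], 'finger_force': 0.0, 'opening': 1.0}
```

View pics/side0.png

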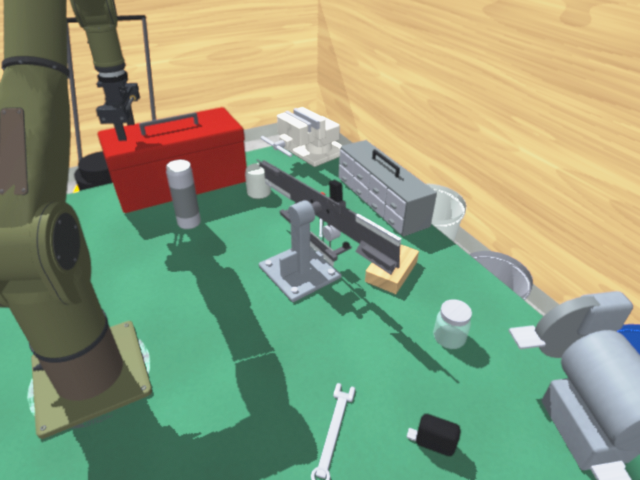

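View pics/top0.png

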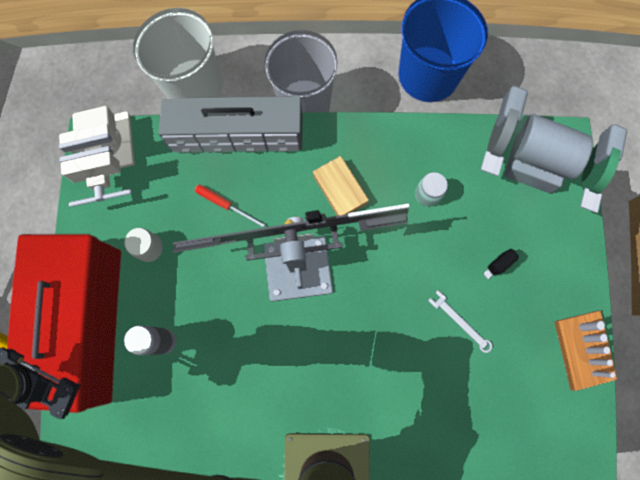

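Side view: grip at about (336,188), balancer in the middle. Top view: grip at about (314,217), blade from about (176,246) to (408,210), heavy left end down.

Run:
```python
from h import *
S=snap("side");T=snap("top")
cs=[]
for s,(u0,v0,u1,v1) in((S,(322,172,350,208)),(T,(298,205,330,228))):
    c=s["img"][v0:v1,u0:u1].astype(int).max(2)<45
    n,l,stt,cen=cv2.connectedComponentsWithStats(c.astype(np.uint8))
    i=1+np.argmax(stt[1:,4]);print(stt[i],cen[i]);cs.append((stt[i][0]+u0+(stt[i][2]-1)/2 if 0 else cen[i][0]+u0,cen[i][1]+v0))
print("grip tri",tri(S,cs[0],T,cs[1]), "at z",onz(T,*cs[1],.25),onz(S,*cs[0],.25))
for p in((176,246),(408,210)): print(onz(T,*p,.18))
st=r.get_state();M=R.from_quat(st["eef_rot"]).as_matrix();print(M.round(3))
a=S["img"][150:290,230:430];b=T["img"][190:310,170:420]
a=cv2.resize(a,None,fx=2.8,fy=2.8,interpolation=2);b=cv2.resize(b,(560,269),interpolation=2)
o=np.zeros((a.shape[0]+b.shape[0],560,3),np.uint8);o[:a.shape[0]]=a[:,:560];o[a.shape[0]:]=b
o=cv2.resize(o,None,fx=.9,fy=.9);cv2.imwrite("pics/c1.png",o[:600,:,::-1]);print(o.shape)
```

```text
[  8  12  11  17 149] [13.63758389 19.99328859]
[  9   6  15  12 142] [15.97887324 11.85915493]
grip tri (array([0.58516416, 0.0302452 , 0.24637321]), np.float64(0.0004756305035987847)) at z [0.58446114 0.03006161 0.25      ] [0.58202412 0.02549113 0.25      ]
[0.53432738 0.34352357 0.18      ]
[ 0.61924287 -0.18008035  0.18      ]
[[-0.929  0.371 -0.   ]
 [ 0.371  0.929 -0.001]
 [-0.    -0.001 -1.   ]]
(595, 504, 3)
```

View pics/c1.png

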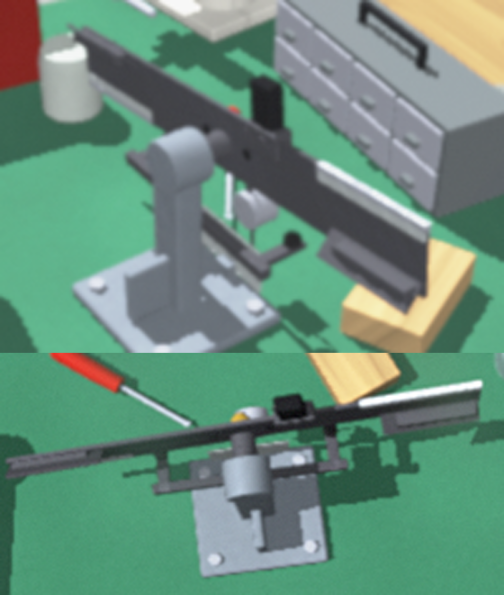

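```bash
python3 -m pendant '[1,0,0,-0.3,0,0,0, 1,-0.2,-0.15,-0.75,0,0,0, 1,-0.5,-0.35,-0.75,0,0,0, 1,-0.8,-0.57,-0.75,0,0,0, 1,-1,-0.71,-0.75,0,0,0]'
python3 -m pendant '[0.8,-0.3,-0.21,0,0,0,0, 0.7,-0.6,-0.42,0,0,0,0, 0.6,-0.9,-0.64,0,0,0,0, 0.6,-1,-0.71,0,0,0,0]'
python3 -m pendant '[0.6,-0.3,-0.21,0,0,0,0, 0.6,-0.6,-0.42,0,0,0,0, 0.6,-0.9,-0.64,0,0,0,0, 0.6,-1,-0.71,0,0,0,0]'
```

```text
clock: 0.7
tool_pos: [0.3254, 0.4356, 0.3517]
eef_rot: [0.188, 0.982, 0.001, 0.001]
contact_force: [0.5, 0.4, 0.2]
opening: 1.005
finger_force: 0.0
clock: 1.1
tool_pos: [0.4262, 0.2783, 0.3507]
eef_rot: [0.191, 0.982, -0.001, 0.0]
contact_force: [0.8, -0.1, 0.3]
opening: 0.66
finger_force: 0.0
clock: 1.5
tool_pos: [0.5257, 0.1235, 0.3506]
eef_rot: [0.191, 0.982, -0.001, 0.0]
contact_force: [0.7, 1.7, 0.3]
opening: 0.6
finger_force: 0.0
```

Run:
```python
from h import *
st=r.get_state();M=R.from_quat(st["eef_rot"]).as_matrix();print(st["clock"],np.array(st["q"]).round(3),M.round(3).tolist(),np.array(st["tool_pos"]).round(4),M.T@(np.array([.585,.030,.35])-st["tool_pos"])/.15)
print("turn",(-(np.pi/2+.14-np.arctan2(M[1,1],M[0,1])))/(np.pi/2))
```

```text
1.5 [-0.213  0.449 -0.164  1.664  0.084  1.036  0.783] [[-0.927, 0.374, 0.0], [0.374, 0.927, -0.002], [-0.001, -0.001, -1.0]] [0.5257 0.1235 0.3506] [-0.60023229 -0.43009563  0.00500603]
turn -0.3334879804655448
```

```bash
python3 -m pendant '[0.6,-0.2,-0.14,0,0,0,-0.09, 0.6,-0.4,-0.28,0,0,0,-0.18, 0.6,-0.6,-0.43,0,0,0,-0.27, 0.6,-0.6,-0.43,0,0,0,-0.333, 0.6,-0.6,-0.43,0,0,0,-0.333, 0.6,-0.6,-0.43,0,0,0,-0.333]'
python3 - <<'E'
from h import *
S=snap("side");T=snap("top")
a=S["img"][110:290,210:450];b=T["img"][150:290,190:430]
o=np.vstack([cv2.resize(a,None,fx=1.8,fy=1.8,interpolation=2),cv2.resize(b,None,fx=1.8,fy=1.8,interpolation=2)]);cv2.imwrite("pics/c2.png",o[:,:,::-1])
st=r.get_state();M=R.from_quat(st["eef_rot"]).as_matrix();print(st["clock"],M.round(3).tolist(),np.array(st["tool_pos"]).round(4))
for s in(S,T): print(proj(s,st["tool_pos"]),proj(s,(.585,.03,.246)))
E
```

```text
clock: 2.1
tool_pos: [0.5834, 0.0353, 0.3506]
eef_rot: [-0.071, 0.997, 0.0, -0.0]
contact_force: [-1.0, 1.0, -0.2]
opening: 0.6
finger_force: 0.0
2.2 [[-0.99, -0.143, -0.0], [-0.143, 0.99, 0.001], [0.0, 0.001, -1.0]] [0.5834 0.0357 0.3508]
(np.float64(335.2105391269544), np.float64(149.21381840401426)) (np.float64(335.7277457169616), np.float64(192.18100426730584))
(np.float64(309.7561086895055), np.float64(204.26011278275212)) (np.float64(314.0558531006588), np.float64(217.08283537596085))
```

View pics/c2.png

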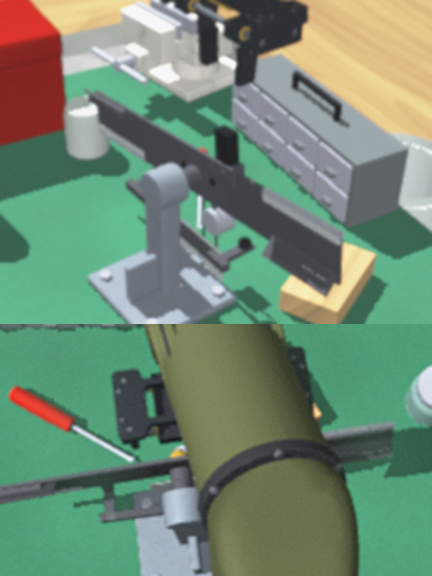

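```bash
python3 -m pendant '[0.6,0,-0.04,0.1,0,0,0, 0.6,0,-0.04,0.25,0,0,0, 0.6,0,-0.04,0.4,0,0,0, 0.6,0,-0.04,0.5,0,0,0, 0.6,0,-0.04,0.6,0,0,0, 0.6,0,-0.04,0.68,0,0,0, 0.6,0,-0.04,0.72,0,0,0, 0.6,0,-0.04,0.72,0,0,0]'
cat > look.py <<'E'
import sys
from h import *
S=snap("side");a=S["img"][130:290,210:450]
cv2.imwrite(f"pics/{sys.argv[1]}.png",cv2.resize(a,None,fx=3,fy=3,interpolation=2)[:,:,::-1])
st=r.get_state();print(st["clock"],np.array(st["tool_pos"]).round(4),np.array(st["contact_force"]).round(2))
E
python3 look.py d1
```

```text
clock: 3.0
tool_pos: [0.5843, 0.0288, 0.2422]
eef_rot: [-0.072, 0.997, -0.0, -0.001]
contact_force: [0.3, -0.8, 1.1]
opening: 0.6
finger_force: 0.0
3.05 [0.5848 0.0288 0.2428] [ 0.25 -0.04 -0.39]
```

View pics/d1.png

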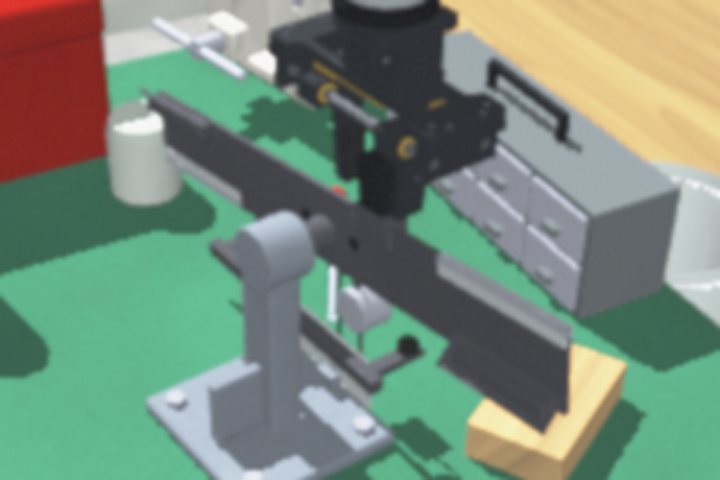

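```bash
cat > tilt.py <<'E'
import sys,json,os
from h import *
C0=np.array([.578,.0765,.18]);rt=np.array([.1395,-.990,0])
def step(img,u,sg,v0,v1):
    g=cv2.GaussianBlur(img.astype(np.float32).mean(2),(3,3),0);c=g[v0:v1,u-1:u+2].mean(1)
    d=sg*np.gradient(c);i=int(np.argmax(d));w=np.clip(d[max(i-1,0):i+2],0,None);return v0+float((w*np.arange(max(i-1,0),max(i-1,0)+len(w))).sum()/w.sum()),d[i]
def rows(s,u,h,t,lo,hi):
    P=[]
    for a in np.linspace(lo,hi,40):
        P.append(proj(s,C0+rt*(a*np.cos(t)+h*np.sin(t))+[0,0,h*np.cos(t)-a*np.sin(t)]))
    P=np.array(P);return np.interp(u,P[:,0],P[:,1])
def tilt():
    s=snap("side");o=[]
    for k,u,sg,v0,v1,lo,hi in(("R",394,-1,215,270,.12,.30),("L",275,1,165,205,-.30,-.1)):
        v,d=step(s["img"],u,sg,v0,v1);f="cal"+k
        if not os.path.exists(f):
            hs=np.linspace(-.05,.05,101);h=np.interp(-v,[-rows(s,u,x,-.12,lo,hi) for x in hs],hs);open(f,"w").write(str(h))
        h=float(open(f).read());ts=np.linspace(-.14,.14,57)
        rr=np.array([rows(s,u,h,x,lo,hi) for x in ts]);i=np.argsort(rr);o+=[round(v,1),round(float(d)),round(h,4),round(float(np.interp(v,rr[i],ts[i])),4)]
    return o
if __name__=="__main__":
    o=tilt();st=r.get_state();print(round(st["clock"],2),np.array(st["tool_pos"]).round(4),np.array(st["contact_force"]).round(1),o)
E
python3 tilt.py; python3 tilt.py
python3 -m pendant '[0.6,0,-0.013,0,0,0,0, 0.6,0,-0.026,-0.003,0,0,0, 0.6,0,-0.039,-0.005,0,0,0, 0.6,0,-0.052,-0.007,0,0,0, 0.6,0,-0.065,-0.009,0,0,0, 0.6,0,-0.08,-0.01,0,0,0, 0.6,0,-0.095,-0.012,0,0,0, 0.6,0,-0.11,-0.014,0,0,0, 0.6,0,-0.125,-0.016,0,0,0, 0.6,0,-0.14,-0.018,0,0,0, 0.6,0,-0.155,-0.02,0,0,0, 0.6,0,-0.17,-0.02,0,0,0]'; python3 tilt.py
```

```text
3.1 [0.5851 0.0288 0.2432] [ 0.  -0.6  0.6] [244.0, 24, 0.015, -0.12, 184.1, 22, -0.0208, -0.12]
3.15 [0.5852 0.0287 0.2434] [ 0.6 -0.2  0.3] [244.0, 23, 0.015, -0.12, 184.1, 22, -0.0208, -0.1199]
clock: 4.35
tool_pos: [0.5884, 0.003, 0.2458]
eef_rot: [-0.072, 0.997, 0.0, 0.0]
contact_force: [0.1, 0.5, -0.7]
opening: 0.603
finger_force: 0.2
4.4 [0.5885 0.0025 0.2457] [ 0.1 -0.5 -0.1] [244.0, 24, 0.015, -0.12, 184.1, 22, -0.0208, -0.12]
```

```bash
python3 -m pendant '[0.6,0,-0.013,0,0,0,0, 0.6,0,-0.026,-0.003,0,0,0, 0.6,0,-0.039,-0.005,0,0,0, 0.6,0,-0.052,-0.007,0,0,0, 0.6,0,-0.065,-0.009,0,0,0, 0.6,0,-0.08,-0.01,0,0,0, 0.6,0,-0.095,-0.012,0,0,0, 0.6,0,-0.11,-0.014,0,0,0, 0.6,0,-0.125,-0.016,0,0,0, 0.6,0,-0.14,-0.018,0,0,0]'; python3 tilt.py
python3 -m pendant '[0.6,0,-0.01,0,0,0,0, 0.6,0,-0.02,0,0,0,0, 0.6,0,-0.03,0,0,0,0, 0.6,0,-0.04,0,0,0,0, 0.6,0,-0.05,0,0,0,0,0.6,0,-0.05,0,0,0,0]';python3 tilt.py
```

```text
clock: 5.4
tool_pos: [0.5914, -0.0177, 0.2484]
eef_rot: [-0.072, 0.997, 0.0, 0.0]
contact_force: [-0.2, 0.4, -0.0]
opening: 0.596
finger_force: 0.2
5.45 [ 0.5915 -0.0183  0.2484] [ 0.2 -0.   0.4] [246.1, 22, 0.015, -0.0994, 183.0, 22, -0.0208, -0.1034]
clock: 6.05
tool_pos: [0.5925, -0.0254, 0.2484]
eef_rot: [-0.071, 0.997, -0.0, 0.0]
contact_force: [0.2, -0.5, -0.8]
opening: 0.598
finger_force: 0.0
6.1 [ 0.5925 -0.0253  0.2484] [ 0.5 -0.2 -0.6] [253.0, 22, 0.015, -0.0302, 179.0, 22, -0.0208, -0.0426]
```

```bash
python3 -m pendant '[0.6,0,0.025,0,0,0,0, 0.6,0,0.05,0,0,0,0]'; python3 tilt.py
for i in 1 2 3 4 5; do python3 -m pendant '[0.6,0,0,0,0,0,0,0.6,0,0,0,0,0,0]' >/dev/null;python3 tilt.py;done
```

```text
clock: 6.3
tool_pos: [0.5914, -0.0172, 0.2484]
eef_rot: [-0.072, 0.997, 0.0, 0.0]
contact_force: [-0.8, 0.4, -0.4]
opening: 0.601
finger_force: 0.0
6.35 [ 0.5912 -0.016   0.2484] [-0.6 -0.1 -0.3] [253.1, 21, 0.015, -0.029, 178.9, 20, -0.0208, -0.041]
6.6 [ 0.5914 -0.0176  0.2484] [-0.8 -0.1 -0.7] [250.1, 22, 0.015, -0.0591, 180.1, 21, -0.0208, -0.0595]
6.85 [ 0.5914 -0.0177  0.2484] [ 0.7 -0.6 -0.2] [244.9, 23, 0.015, -0.1112, 184.0, 23, -0.0208, -0.1184]
7.1 [ 0.5914 -0.0176  0.2484] [ 0.3  0.2 -0.1] [244.0, 24, 0.015, -0.1198, 184.1, 23, -0.0208, -0.1196]
7.35 [ 0.5914 -0.0175  0.2484] [0.4 0.6 0.2] [244.0, 24, 0.015, -0.12, 184.1, 22, -0.0208, -0.1201]
7.6 [ 0.5914 -0.0176  0.2484] [-0.1 -0.2 -0.3] [244.0, 24, 0.015, -0.12, 184.1, 22, -0.0208, -0.12]
```

```bash
python3 -m pendant '[0.6,0,-0.02,0,0,0,0, 0.6,0,-0.04,0,0,0,0, 0.6,0,-0.055,0,0,0,0, 0.6,0,-0.07,0,0,0,0, 0.6,0,-0.085,0,0,0,0, 0.6,0,-0.1,0,0,0,0, 0.6,0,-0.115,0,0,0,0, 0.6,0,-0.13,0,0,0,0, 0.6,0,-0.145,0,0,0,0, 0.6,0,-0.11,0,0,0,0, 0.6,0,-0.085,0,0,0,0]'; python3 tilt.py
for i in 1 2 3 4 5 6 7 8 9 10; do python3 -m pendant '[0.6,0,0,0,0,0,0,0.6,0,0,0,0,0,0]' >/dev/null;python3 tilt.py;done
```

```text
clock: 8.7
tool_pos: [0.5932, -0.0296, 0.2484]
eef_rot: [-0.072, 0.997, 0.0, 0.0]
contact_force: [0.7, -0.7, -0.1]
opening: 0.601
finger_force: 0.0
8.75 [ 0.5931 -0.0284  0.2485] [-0.1  1.1  0.3] [266.0, 20, 0.015, 0.0999, 171.9, 19, -0.0208, 0.0662]
9.0 [ 0.5932 -0.0302  0.2484] [-0.8 -0.6  0.1] [266.1, 19, 0.015, 0.1002, 171.0, 19, -0.0208, 0.0793]
9.25 [ 0.5932 -0.0303  0.2484] [ 0.1  0.1 -0.1] [262.1, 20, 0.015, 0.0609, 173.1, 19, -0.0208, 0.048]
9.5 [ 0.5932 -0.0302  0.2484] [ 0.6 -0.2  0.4] [256.0, 22, 0.015, -0.0009, 177.1, 20, -0.0208, -0.0135]
9.75 [ 0.5932 -0.03    0.2484] [0.2 0.9 1.1] [248.0, 23, 0.015, -0.0805, 182.0, 22, -0.0208, -0.0883]
10.0 [ 0.5932 -0.0303  0.2484] [-0.1 -0.3 -0.9] [246.9, 23, 0.015, -0.0908, 182.9, 22, -0.0208, -0.1019]
10.25 [ 0.5932 -0.0302  0.2484] [-0.1  0.1 -0. ] [248.9, 22, 0.015, -0.0714, 181.9, 22, -0.0208, -0.0868]
10.5 [ 0.5932 -0.0302  0.2484] [ 0.4  0.5 -0.1] [250.9, 22, 0.015, -0.0509, 180.1, 21, -0.0208, -0.0594]
10.75 [ 0.5932 -0.0302  0.2484] [ 0.1 -0.2 -0.2] [253.0, 22, 0.015, -0.0302, 179.0, 22, -0.0208, -0.0426]
11.0 [ 0.5932 -0.0301  0.2484] [ 0.2  0.3 -0.1] [255.0, 22, 0.015, -0.0109, 177.9, 21, -0.0208, -0.0266]
11.25 [ 0.5932 -0.0301  0.2484] [-0.2 -0.4 -0.1] [255.9, 22, 0.015, -0.0014, 177.1, 20, -0.0208, -0.0135]
```

```bash
python3 -m pendant '[0.62,0,0.02,0,0,0,0, 0.65,0,0.045,0,0,0,0]'>/dev/null; python3 tilt.py
for i in 1 2 3 4 5 6 7 8 9 10 11; do python3 -m pendant '[0.65,0,0,0,0,0,0,0.65,0,0,0,0,0,0]' >/dev/null;python3 tilt.py;done
```

```text
11.5 [ 0.5921 -0.0221  0.2485] [-0.7  1.9 -0.3] [255.9, 21, 0.015, -0.0015, 177.9, 20, -0.0208, -0.0256]
11.75 [ 0.5923 -0.0236  0.2484] [ 0.3  0.1 -0.8] [254.9, 21, 0.015, -0.0116, 178.0, 22, -0.0208, -0.0274]
12.0 [ 0.5923 -0.0236  0.2484] [ 0.3 -0.4 -1.2] [253.0, 22, 0.015, -0.0306, 179.0, 22, -0.0208, -0.0427]
12.25 [ 0.5923 -0.0235  0.2484] [-0.  -0.3 -0.4] [251.1, 22, 0.015, -0.0497, 180.0, 22, -0.0208, -0.058]
12.5 [ 0.5923 -0.0235  0.2484] [ 0.7 -0.5 -0.1] [249.9, 22, 0.015, -0.0609, 181.0, 21, -0.0208, -0.0726]
12.75 [ 0.5922 -0.0235  0.2484] [ 0.6 -0.6  0.3] [248.9, 23, 0.015, -0.0709, 181.1, 21, -0.0208, -0.0747]
13.0 [ 0.5922 -0.0235  0.2484] [-0.3 -0.5  0.1] [248.9, 22, 0.015, -0.0713, 181.9, 21, -0.0208, -0.0867]
13.25 [ 0.5923 -0.0235  0.2484] [-0.2 -0.3  0.3] [249.0, 23, 0.015, -0.0704, 181.1, 22, -0.0208, -0.0746]
13.5 [ 0.5922 -0.0235  0.2484] [ 0.3  0.2 -0.4] [250.0, 23, 0.015, -0.0606, 180.9, 21, -0.0208, -0.0718]
13.75 [ 0.5923 -0.0235  0.2484] [-0.3  0.4 -0.3] [251.0, 22, 0.015, -0.0505, 180.0, 22, -0.0208, -0.0585]
14.0 [ 0.5923 -0.0235  0.2484] [ 0.5  0.1 -0.7] [252.1, 22, 0.015, -0.0397, 179.1, 20, -0.0208, -0.0441]
14.25 [ 0.5922 -0.0235  0.2484] [-0.1 -0.3 -0.3] [253.0, 22, 0.015, -0.0302, 179.0, 22, -0.0208, -0.0426]
```

```bash
python3 -m pendant '[0.65,0,0,0,0,0,0,0.65,0,-0.02,0,0,0,0,0.65,0,-0.045,0,0,0,0,0.65,0,-0.07,0,0,0,0,0.65,0,-0.105,0,0,0,0,0.65,0,-0.06,0,0,0,0,0.65,0,-0.02,0,0,0,0]'>/dev/null; python3 tilt.py
for i in 1 2 3 4 5 6 7 8 9 10 11 12 13 14; do python3 -m pendant '[0.65,0,0,0,0,0,0,0.65,0,0,0,0,0,0]' >/dev/null;python3 tilt.py;done
```

```text
15.0 [ 0.5924 -0.024   0.2485] [-0.4  0.9 -0. ] [255.0, 22, 0.015, -0.0102, 177.9, 20, -0.0208, -0.0261]
15.25 [ 0.5927 -0.0264  0.2484] [ 0.7  0.2 -0.1] [257.1, 22, 0.015, 0.0103, 176.9, 19, -0.0208, -0.0104]
15.5 [ 0.5927 -0.0266  0.2484] [-0.3 -0.2  0.3] [259.1, 20, 0.015, 0.0305, 175.1, 20, -0.0208, 0.0171]
15.75 [ 0.5927 -0.0265  0.2484] [ 0.6  0.1 -1. ] [260.1, 21, 0.015, 0.041, 174.9, 19, -0.0208, 0.0203]
16.0 [ 0.5927 -0.0264  0.2484] [ 0.8 -0.  -0.3] [261.0, 22, 0.015, 0.0499, 174.1, 19, -0.0208, 0.0325]
16.25 [ 0.5927 -0.0264  0.2484] [ 0.6 -0.2 -0.2] [260.1, 20, 0.015, 0.0405, 174.9, 19, -0.0208, 0.0199]
16.5 [ 0.5927 -0.0264  0.2484] [ 0.4 -0.8 -0.3] [259.1, 21, 0.015, 0.0303, 175.1, 19, -0.0208, 0.0172]
16.75 [ 0.5927 -0.0265  0.2484] [-0.   0.8  0.2] [257.1, 21, 0.015, 0.011, 176.1, 20, -0.0208, 0.0017]
17.0 [ 0.5927 -0.0265  0.2484] [-0.1  0.4  0.3] [256.0, 22, 0.015, -0.0005, 177.1, 21, -0.0208, -0.0134]
17.25 [ 0.5927 -0.0264  0.2484] [ 0.4  1.1 -0.2] [254.9, 21, 0.015, -0.0111, 178.0, 21, -0.0208, -0.0274]
17.5 [ 0.5927 -0.0264  0.2484] [ 0.3  0.2 -0.2] [254.0, 21, 0.015, -0.0202, 178.1, 21, -0.0208, -0.0287]
17.75 [ 0.5927 -0.0264  0.2484] [ 0.1 -0.  -0.4] [254.1, 22, 0.015, -0.0196, 178.1, 20, -0.0208, -0.0287]
18.0 [ 0.5927 -0.0265  0.2484] [-0.1 -0.5 -0.4] [255.0, 22, 0.015, -0.0106, 178.0, 21, -0.0208, -0.0267]
18.25 [ 0.5927 -0.0265  0.2484] [0.2 0.1 0.4] [256.0, 22, 0.015, -0.0006, 177.1, 20, -0.0208, -0.0136]
18.5 [ 0.5927 -0.0264  0.2484] [ 0.3  0.5 -0.2] [257.0, 22, 0.015, 0.0096, 176.9, 19, -0.0208, -0.0107]
```

```bash
python3 -m pendant '[0.65,0,0,-0.1,0,0,0,0.65,0,0,-0.25,0,0,0,0.65,0,0,-0.45,0,0,0,0.65,0,0,-0.65,0,0,0,0.65,0,0,-0.65,0,0,0]'>/dev/null; python3 tilt.py
for i in 1 2 3 4 5 6 7 8 9 10 11; do python3 -m pendant '[0.65,0,0,0,0,0,0,0.65,0,0,0,0,0,0,0.65,0,0,0,0,0,0,0.65,0,0,0,0,0,0,0.65,0,0,0,0,0,0,0.65,0,0,0,0,0,0,0.65,0,0,0,0,0,0]' >/dev/null;python3 tilt.py;done; python3 look.py e1
```

```text
19.05 [ 0.5938 -0.0263  0.3479] [ 0.3  0.3 -1.3] [258.9, 20, 0.015, 0.0289, 175.9, 19, -0.0208, 0.0046]
19.8 [ 0.5927 -0.0264  0.3459] [ 0.5  0.6 -1. ] [258.0, 22, 0.015, 0.0196, 176.0, 21, -0.0208, 0.0027]
20.55 [ 0.5927 -0.0265  0.3459] [ 0.4 -0.8  0. ] [256.1, 21, 0.015, 0.0003, 177.0, 21, -0.0208, -0.0121]
21.3 [ 0.5927 -0.0264  0.3459] [ 0.4 -0.3  0.1] [256.1, 21, 0.015, 0.0004, 177.0, 21, -0.0208, -0.0122]
22.05 [ 0.5927 -0.0265  0.3459] [ 0.6 -0.6 -0.4] [257.0, 22, 0.015, 0.0093, 176.9, 19, -0.0208, -0.0107]
22.8 [ 0.5927 -0.0265  0.3459] [-0.5  0.6  0.4] [257.0, 22, 0.015, 0.0099, 176.9, 20, -0.0208, -0.0106]
23.55 [ 0.5927 -0.0265  0.3459] [-0.8  0.1 -0.5] [257.0, 22, 0.015, 0.0098, 176.9, 20, -0.0208, -0.0105]
24.3 [ 0.5927 -0.0265  0.3459] [-0.1 -0.6 -0.2] [257.0, 22, 0.015, 0.0098, 176.9, 20, -0.0208, -0.0104]
25.05 [ 0.5927 -0.0265  0.3459] [-0.4  1.   0.2] [257.0, 22, 0.015, 0.0098, 176.9, 20, -0.0208, -0.0105]
25.8 [ 0.5927 -0.0265  0.3459] [-0.6 -0.4 -0.5] [257.0, 22, 0.015, 0.0099, 176.9, 20, -0.0208, -0.0105]
26.55 [ 0.5927 -0.0264  0.3459] [ 0.4 -1.   0. ] [257.0, 22, 0.015, 0.0098, 176.9, 20, -0.0208, -0.0105]
27.3 [ 0.5927 -0.0264  0.3459] [-0.5  0.7 -0.5] [257.0, 22, 0.015, 0.0098, 176.9, 20, -0.0208, -0.0106]
27.35 [ 0.5927 -0.0264  0.3459] [-0.09  0.59 -0.44]
```

View pics/e1.png

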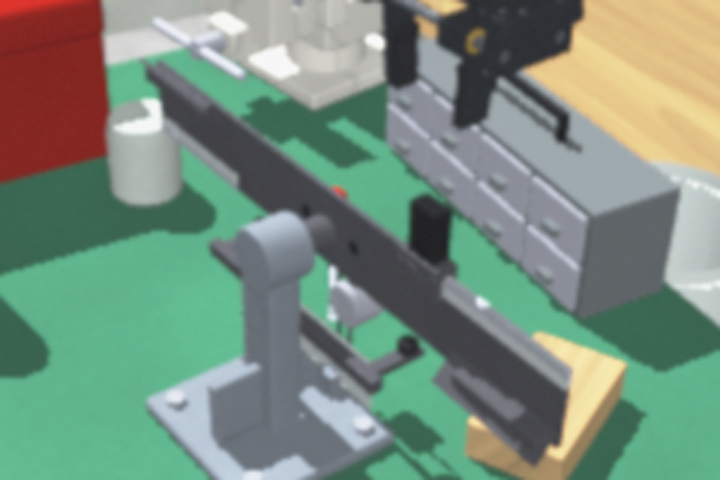

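The blade hangs free and still at about 0.00 rad. The grip, at crop (430,230), is clear of the fingers above it, and the free time is over 8 s.

```bash
python3 -c "
from plant import r
print(r.finish_job())"
```

```text
the job is handed in; nothing more can be done
None
```

The job is handed in: after I slid the weight out and withdrew the hand, the blade hung free for over 8 s, by camera still and within about 0.01 rad of level at the end; it never banged on a rest, and I saw no other item disturbed, though I did not measure them.

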